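Fit a U-bolt over the pipe and through the clamp plate

TASK

Take the U-bolt that is wide enough for the pipe out of its wooden holder, straddle the pipe with it, feel with a light touch for the two holes in the plate under the pipe, and guide both legs down through them until the bend rests on the pipe; keep hold of it until it is fully home, then let go. The U-bolt must never press on the stand with more than 40 N, and leave the other U-bolt, the spanner, the tape measure and the marker pen alone.

Things in the scene. Friction and masses are not known exactly. Their poses are not given: they have to be found in the camera images.
- pipe_stand: Grey steel stand fixed to the bench: channel base 248 x 104 mm (x, y) with a bare steel pipe, 34 mm outside diameter, along the stand's x axis, its centre 62 mm above the bench. Origin: on the bench under the middle of the pipe; z up. In the channel under the pipe lies a dark steel plate with one hole on each side of the pipe (see plate_level).
- pipe_top (a point): Point on top of the pipe at the middle of the stand, 79 mm above the stand's origin; axes as the stand's (x along the pipe).
- yoke_near (a point): Top middle of one of the two yokes that hold the pipe: 12 mm thick (x), 104 mm wide (y), 78.5 mm high, at x = -89 mm and +89 mm in the stand; this point is on the one at -89.
- plate_level (a point): Fixed point of the stand at the height of the plate's upper face, 42 mm above the bench, mid-stand. The plate (8 mm thick, all the way between the yokes, free space below) has one pair of 11 mm holes at y = +23 and -23 mm. It is adjustable: the pair stands anywhere from x = -20 to +20 mm, unmeasured: look or feel. It is clamped: slips along x only at about 25 N.
- ubolt_wide: Larger steel U-bolt, about 0.25 kg, legs down in its holder: 8 mm bar, legs at y = +23 and -23 mm (38 mm free between; ends tapered to 5.4 mm over 3 mm), half-circle bend about a centre 49 mm above the tips. Welded on top is a square boss 20 x 20 mm, faces square to x and y, 73 to 109 mm above the tips. Origin: midway between the leg tips, z up; a half turn about z is the same.
- ubolt_wide_grip (a point): Place to grip the larger U-bolt: in the middle of its boss, 98 mm above the leg tips (11 mm below the top of the boss).
- ubolt_wide_bend (a point): Inner side of the top of the larger U-bolt's bend, 68 mm above the leg tips; this point comes to rest on the top of the pipe, the leg tips then being 11 mm above the bench.
- ubolt_narrow: The smaller U-bolt, of the same make but with its legs at y = +17 and -17 mm (26 mm free between them: too narrow for the pipe), its boss reaching to 103 mm above the leg tips. Stands in its own holder. Leave alone.
- holder_wide: Wooden block 60 x 100 x 42 mm (x, y, z), fixed, that holds the larger U-bolt upright with its legs 32 mm deep in two 10 mm holes, legs side by side along the block's y axis, leg tips 10 mm above the bench. Origin: centre of its underside. The two holders may change places.
- holder_narrow: The same wooden block for the smaller U-bolt.
- spanner: Loose combination spanner, 39 x 220 x 9 mm, lying on the bench along its y axis, on the robot's side of the stand. Leave alone.
- tape: Loose tape measure, 37 x 86 x 65 mm, right of the stand. Leave alone.
- pen: Loose black marker pen, 17 x 134 x 17 mm, right of the stand. Leave alone.
Things that resemble listed ones, but are neither listed nor needed, are in the scene too. Leave any blue look-alike of the ubolt_wide alone.

How it is judged:
By the outcome, as a careful person would: the job done as asked, in the order asked, and still so for the second after the job is handed in, with the robot touching nothing.
It also fails if it takes over 72 s, if anything falls off the work surface, if the arm or the gripper's body presses on something with over 40 N, if the wrist force passes 120 N, or if a joint passes its speed limit or range.

ROBOT

A 6-joint arm with a two-finger parallel gripper is mounted at the origin on a cart in front of the work surface, level with it; the furniture and walls round the work are solid. World frame = base frame: x ahead of the robot, y to its left, z up, the work surface at z = 0. Lengths are in m, angles in degrees, forces in N, time in s.
With the tool pointing down it reaches from about 0.325 to 0.9 m from the base axis. Payload 3.5 kg.
Tool frame: the origin (TCP) lies between the finger pads; the fingertips stand 17 mm ahead of it and the grasp point (between the pads) lies 2 mm behind it; z points along the fingers, y is the line along which they close (so a half turn about z gives the same grasp; the last joint's range is limited). The gripper opens to 85 mm and grips with 20 to 120 N. Pads are 22 mm wide; open, the fingers measure 114 mm over their backs; the gripper's body (76 mm by 85 mm) begins 54 mm behind the grasp point. The pads swing forward as they close: fully open they stand 13 mm farther back than shut.
Start: joints at [59.278, 15.837, -1.513, 72.651, 0, 84.076], TCP at [0.262, 0.567, 0.248] pointing down, gripper open.
Joint ranges: [-178.77, 178.77], [-48.84, 107.48], [-61.69, 71.31], [-111.58, 123.2], [-90, 87.43], [-180, 180]. Speed limits (degrees/s): [147.25, 147.25, 180, 180, 180, 180].

INTERFACE

Orientations are given as a 3x3 rotation matrix whose columns are the frame's x, y, z axes.
In Python, from station import * gives the robot as it stands.
- The arm moves only by the tool step_arm, never from a script. Its argument "motion" is a list of rows, each a list of 7 numbers: the shift along the tool's x, y, z in m, then the turn, a rotation vector about the tool's x, y, z in degrees, then the opening, from -1 (shut) to 1 (fully open). A call has exactly 10 rows; each row shifts and turns the commanded pose from where the row before left it, along the tool's axes as they then stand; what a row does not reach is not made up. A row lasts 1/12 s, in which the tool goes at most 41.7 mm and 7.16 degrees, less where a joint would pass 70% of its speed; a pose out of reach is approached as far as the arm can. A call with a gripper value outside its range is refused whole. The fingers move at their own pace and stop on an object; "grip_force" is the grip in N (left out, the last holds). Time passes only in rows, so rows that do not move let the fingers close, or fill a call up. It gives the time, the measured TCP pose, the force, the opening and the grip force at its end, in the units of the state.
- observe(): the state, without advancing time (a new reading comes with each control period).
- snapshot(name): name is "scene" or "top" or "wrist"; returns a dict with "frame" (400x640x3 uint8, red, green, blue), "z_map" (400x640 float32, m along the optical axis (not along the pixel's ray), 0 where there is no reading), "fovy" (degrees; the focal length in pixels is half the picture's height over the tangent of half this angle, whatever the lens; pixels are square), "cx", "cy" (the principal point, pixels), "world_to_cam" (4x4, takes a point from world to camera coordinates). Camera axes: x right, y down, z forward; pixel columns grow to the right and rows downward; lengths in m; the calibration is good to about 2 mm. A picture is of the moment at which its call begins.
- finish_job(): hands the job in; it is judged then, once.
Trained networks look in a picture, given as the dict that the camera call returned (one of the last four; its "shot" number tells which), for a name from the list of things; names that differ only in an ending like _2 or _b are one class to them, and where a whole thing is asked for, a point or a joint stands for the part that bears it (a point fixed in the world has none). Each returns a list of dicts, best first, with "confidence" (0 to 1); they miss things now and then, are a little off and sometimes report something else, mostly with a low value. They report only what shows in the picture. A call takes as long as a camera call. They do not tell look-alikes from the thing itself.
- trace(picture, query): "mask" (400x640 bool, what is visible of it) and "box" ([centre column, centre row, width, height] in pixels, round what is visible of it).
- pinpoint(picture, query): "location" ([column, row] in pixels: a listed point, or the origin of a listed thing).
The state is a dict: "time_s": time; "qpos": joint angles; "joint_velocities": joint speeds; "joint_efforts": joint torques, N m; "position": TCP position; "tool_rot": TCP orientation; "force": force on the tool from outside, world axes, zero at the start; "ft_torque": the same for the moment, N m; "opening": finger opening in m; "grip_force": force on a finger pad.
Only numpy, scipy, OpenCV 4.12 (cv2) and the standard library are available. Lean on these libraries where they do the work, as an engineer would, in place of code of your own. Each camera call takes 0.05 s, during which the arm holds its last target. There are 200 camera calls.

## Working session

There is one attempt and no reset: what is moved stays moved. The work goes in short steps, Python scripts to look and compute and a tool call to move; the robot and the scene stay as the last step left them, time stands still between calls to the robot, and variables do not carry over. Pictures are saved under pics/ and viewed, at most 10 in all, crops included, and the job is handed in when it is done.

Besides the shell and the picture viewer there is one more tool, called after "Call:" in YAML: its name, and indented under it one key for each argument. step_arm: Moves the arm, as the interface text tells. Its arguments: {"type":"object","properties":{"motion":{"type":"array"},"grip_force":{"type":"number"}},"required":["motion"]}

```bash
ls; mkdir -p pics; cat > h.py <<'E'
from station import *
import numpy as np, cv2
def K(s):
    f=s["frame"].shape[0]/2/np.tan(np.radians(s["fovy"]/2)); return f,s["cx"],s["cy"]
def world(s,u,v,z=None):
    """pixel(s)->world; with depth map, or on plane world z"""
    f,cx,cy=K(s); T=np.linalg.inv(s["world_to_cam"])
    u=np.asarray(u,float);v=np.asarray(v,float)
    r=np.stack([(u-cx)/f,(v-cy)/f,np.ones_like(u)],-1)
    if z is None:
        d=s["z_map"][np.round(v).astype(int),np.round(u).astype(int)]
        return (r*d[...,None])@T[:3,:3].T+T[:3,3]
    w=r@T[:3,:3].T; t=(z-T[2,3])/w[...,2]
    return w*t[...,None]+T[:3,3]
def pix(s,p):
    f,cx,cy=K(s); c=s["world_to_cam"]@np.append(p,1); return f*c[0]/c[2]+cx,f*c[1]/c[2]+cy
def save(s,n,crop=None,k=1):
    im=s["frame"][:,:,::-1]
    if crop: a,b,c,d=crop; im=im[b:d,a:c]
    cv2.imwrite("pics/"+n+".png",cv2.resize(im,None,fx=k,fy=k,interpolation=cv2.INTER_CUBIC))
E
python3 - <<'E'
from h import *
np.set_printoptions(precision=4,suppress=True)
A=snapshot("scene");B=snapshot("top")
save(A,"scene");save(B,"top")
for n,s in (("scene",A),("top",B)):
    print(n,s["fovy"],np.linalg.inv(s["world_to_cam"])[:3,3])
    for q in ["ubolt_wide","ubolt_narrow","ubolt_wide_grip","pipe_top","yoke_near","plate_level","holder_wide","holder_narrow","pipe_stand"]:
        for r in pinpoint(s,q)[:3]:
            u,v=r["location"]; print(q,round(r["confidence"],2),np.round([u,v]),world(s,min(max(u,0),639),min(max(v,0),399)))
E
```

```text
pics
scene 46.77438507497279 [-0.0941  0.581   0.7054]
ubolt_wide 0.74 [254. 294.] [0.4246 0.2795 0.0428]
ubolt_wide 0.47 [352. 152.] [ 0.6617 -0.2341  0.0323]
ubolt_narrow 0.57 [255. 299.] [0.4174 0.2829 0.0385]
ubolt_narrow 0.54 [207. 247.] [0.5978 0.2733 0.0433]
ubolt_wide_grip 0.87 [298. 275.] [0.3542 0.2271 0.1093]
ubolt_wide_grip 0.72 [247. 252.] [0.4558 0.2631 0.1185]
pipe_top 0.95 [328. 166.] [ 0.6908 -0.1664  0.0009]
yoke_near 0.63 [362. 182.] [ 0.4971 -0.0941  0.0798]
yoke_near 0.24 [364. 259.] [0.3644 0.0411 0.0122]
plate_level 0.61 [327. 182.] [ 0.5901 -0.0681  0.044 ]
holder_wide 0.56 [259. 297.] [0.4193 0.2726 0.0347]
holder_narrow 0.74 [208. 251.] [0.5996 0.271  0.0285]
pipe_stand 0.61 [254. 293.] [0.4264 0.2783 0.0435]
pipe_stand 0.55 [331. 195.] [ 0.5462 -0.0398  0.0441]
top 47.733679053784066 [ 0.3431 -0.0201  1.1937]
ubolt_wide 0.54 [230. 220.] [0.4441 0.252  0.04  ]
ubolt_wide 0.43 [244. 254.] [ 0.3599  0.2243 -0.005 ]
ubolt_wide 0.34 [439. 182.] [ 0.5504 -0.2902  0.0154]
ubolt_narrow 0.58 [233. 157.] [0.6088 0.2496 0.0423]
ubolt_wide_grip 0.51 [237. 254.] [0.3558 0.2166 0.107 ]
ubolt_wide_grip 0.43 [216. 218.] [0.4433 0.2684 0.1141]
pipe_top 0.71 [354. 162.] [ 0.5904 -0.0644  0.0735]
yoke_near 0.98 [366. 198.] [ 0.4976 -0.0944  0.0778]
plate_level 0.93 [356. 169.] [ 0.5713 -0.0699  0.0749]
plate_level 0.65 [438. 185.] [ 0.543  -0.2872  0.0103]
holder_wide 0.86 [232. 220.] [0.4447 0.2487 0.0396]
holder_narrow 0.94 [234. 154.] [0.619  0.2493 0.0369]
pipe_stand 0.9 [354. 172.] [ 0.565  -0.0647  0.0721]
pipe_stand 0.27 [232. 156.] [0.6115 0.252  0.0424]
```

View pics/scene.png

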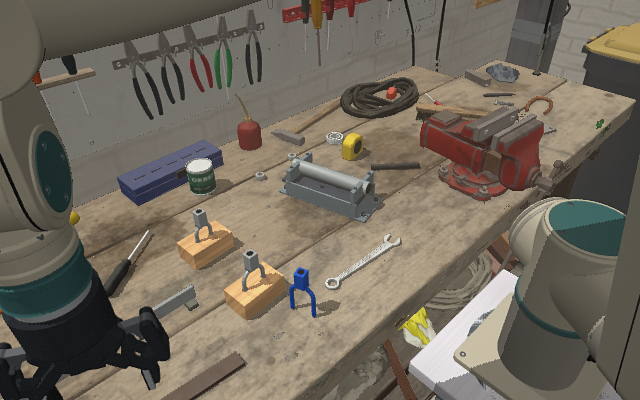

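View pics/top.png

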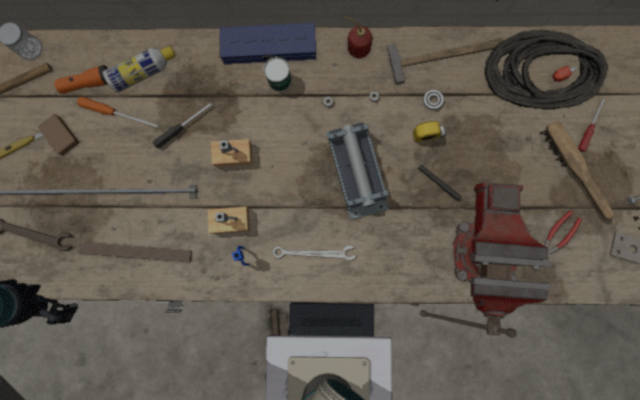

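The candidates are the U-bolt in the near holder (scene 250,265), the one in the far holder (202,222), and the blue look-alike standing on the bench (302,285). I rule out the blue one by its colour. Next I measure the two grey ones.

```bash
python3 - <<'E'
from h import *
np.set_printoptions(precision=4,suppress=True)
A=snapshot("scene");B=snapshot("top")
save(A,"crop",(165,190,325,325),5)
V,U=np.mgrid[0:400,0:640]
for n,s in (("scene",A),("top",B)):
    W=world(s,U,V); ok=s["z_map"]>0
    for nm,c in (("near",(0.444,0.25)),("far",(0.61,0.25))):
        m=ok&(abs(W[...,0]-c[0])<.05)&(abs(W[...,1]-c[1])<.07)&(W[...,2]<.14)
        P=W[m]
        z=P[:,2]; top=P[z>z.max()-.010]; h=P[(z>.036)&(z<.046)]; b=P[(z>.055)&(z<.075)]
        r=cv2.minAreaRect((h[:,:2]*1000).astype(np.float32))
        print(n,nm,"zmax",np.sort(z)[-5:],"boss",np.median(top,0),len(top),np.ptp(top,0),"holder",r,"bend ext",b.min(0),b.max(0))
    m=ok&(abs(W[...,0]-.58)<.2)&(abs(W[...,1]+.06)<.12)&(W[...,2]>.071)&(W[...,2]<.088)
    P=W[m]; print("stand top",len(P),cv2.minAreaRect((P[:,:2]*1000).astype(np.float32)))
E
```

```text
scene near zmax [0.1214 0.1217 0.1218 0.1223 0.1233] boss [0.4458 0.2632 0.1194] 121 [0.0229 0.0225 0.0099] holder ((448.7510986328125, 261.98504638671875), (64.20693969726562, 102.07237243652344), 4.190805435180664) bend ext [0.4422 0.2357 0.0552] [0.4528 0.2883 0.0748]
scene far zmax [0.1157 0.1157 0.1158 0.1167 0.1174] boss [0.624  0.2619 0.1136] 89 [0.0223 0.0218 0.01  ] holder ((627.5214233398438, 260.3753662109375), (63.8437385559082, 102.1174087524414), 4.300717353820801) bend ext [0.6224 0.2392 0.0559] [0.6312 0.281  0.0749]
stand top 892 ((585.6201782226562, -70.79635620117188), (213.62979125976562, 108.93135833740234), 17.02750587463379)
top near zmax [0.1205 0.1206 0.1213 0.1222 0.1225] boss [0.4461 0.2613 0.1181] 72 [0.0176 0.0205 0.009 ] holder ((446.09991455078125, 261.99322509765625), (60.692955017089844, 101.60782623291016), 4.9032769203186035) bend ext [0.4443 0.2346 0.0586] [0.4507 0.2866 0.0742]
top far zmax [0.1149 0.115  0.116  0.1169 0.1172] boss [0.6258 0.2597 0.1119] 65 [0.0189 0.0212 0.0095] holder ((625.7122192382812, 260.2355651855469), (61.83480453491211, 101.09424591064453), 3.920290946960449) bend ext [0.621  0.2396 0.0565] [0.6301 0.2785 0.0734]
stand top 1143 ((583.6038208007812, -72.83221435546875), (212.47352600097656, 102.76347351074219), 15.589938163757324)
```

View pics/crop.png

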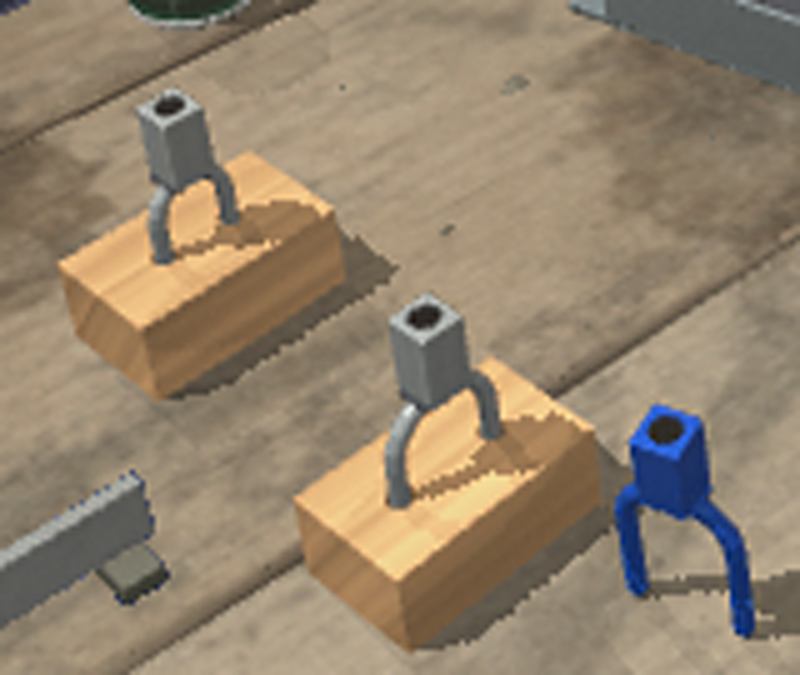

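The near-holder U-bolt is the wide one: its boss top is at 119–120 mm and its legs span about 52 mm. The far one is at 114 mm and about 42 mm. The crop agrees, with boss tops at scene (249,253) and (199,211). The blue one stays out of it. I will grip with the fingers closing along the bolt's y.

```bash
python3 - <<'E'
from h import *
np.set_printoptions(precision=4,suppress=True)
o=observe();print(o)
s=snapshot("wrist"); T=np.linalg.inv(s["world_to_cam"]); R=o["tool_rot"];R=np.array(R).reshape(3,3)
print(s["fovy"],"cam in tool",R.T@(T[:3,3]-o["position"]),R.T@T[:3,:3])
E
```

```text
{'time_s': 1.1, 'qpos': array([59.2766, 15.8359, -1.5117, 72.6496,  0.0012, 84.0756]), 'joint_velocities': array([ 0.0206, -0.0024,  0.0165,  0.0167,  0.0209, -0.0762]), 'joint_efforts': array([  0.0006, -44.5504,  29.5569,   0.0009,  -0.0003,   0.    ]), 'position': array([0.2622, 0.5674, 0.2483]), 'tool_rot': array([[-0.9078,  0.4194,  0.    ],
       [ 0.4194,  0.9078,  0.0001],
       [ 0.    ,  0.    , -1.    ]]), 'force': array([-0.2735, -0.11  ,  0.0341]), 'ft_torque': array([-0.0149,  0.0312,  0.0155]), 'grip_force': 0.0, 'opening': 0.08525395346496462}
63.963195531903615 cam in tool [ 0.0781  0.0005 -0.1268] [[-0.0001 -0.9514 -0.308 ]
 [ 1.      0.     -0.0004]
 [ 0.0004 -0.308   0.9514]]
```

Call:
step_arm:
  motion:
    - [0,0,0,0,0,-5.86,1]
    - [0,0,0,0,0,-5.86,1]
    - [0,0,0,0,0,-5.86,1]
    - [0,0,0,0,0,-5.86,1]
    - [0,0,0,0,0,-5.86,1]
    - [-0.016,-0.032,0,0,0,0,1]
    - [-0.016,-0.032,0,0,0,0,1]
    - [-0.016,-0.032,0,0,0,0,1]
    - [-0.016,-0.032,0,0,0,0,1]
    - [-0.016,-0.032,0,0,0,0,1]

```text
time_s: 1.98
position: [0.3549, 0.4128, 0.2484]
tool_rot: [[-0.997, -0.079, 0.0], [-0.079, 0.997, 0.0], [-0.0, 0.0, -1.0]]
force: [0.3, -0.1, -0.5]
opening: 0.0853
grip_force: 0.0
```

Call:
step_arm:
  motion:
    - [-0.016,-0.032,0,0,0,0,1]
    - [-0.016,-0.032,0,0,0,0,1]
    - [-0.016,-0.032,0,0,0,0,1]
    - [-0.016,-0.032,0,0,0,0,1]
    - [-0.016,-0.032,0,0,0,0,1]
    - [0,0,0,0,0,0,1]
    - [0,0,0,0,0,0,1]
    - [0,0,0,0,0,0,1]
    - [0,0,0,0,0,0,1]
    - [0,0,0,0,0,0,1]

```text
time_s: 2.82
position: [0.446, 0.262, 0.2483]
tool_rot: [[-0.997, -0.081, -0.0], [-0.081, 0.997, 0.0], [0.0, 0.0, -1.0]]
force: [-0.5, -0.3, 0.5]
opening: 0.0851
grip_force: 0.0
```

```bash
cat >> h.py <<'E'
def say(p,yaw=None):
    """how far to go in tool axes to reach TCP at p and tool-y world yaw"""
    o=observe();R=np.array(o["tool_rot"]).reshape(3,3)
    y=np.degrees(np.arctan2(R[1,1],R[0,1]))
    print("tcp",o["position"],"yaw_y %.2f"%y,"tool shift",R.T@(np.array(p)-o["position"]),"turn z",None if yaw is None else -(yaw-y))
E
python3 - <<'E'
from h import *
np.set_printoptions(precision=4,suppress=True)
s=snapshot("wrist"); save(s,"w1")
V,U=np.mgrid[0:400,0:640]; W=world(s,U,V); ok=s["z_map"]>0
c=(0.446,0.262)
m=ok&(abs(W[...,0]-c[0])<.06)&(abs(W[...,1]-c[1])<.08)
P=W[m&(W[...,2]<.15)];z=P[:,2]
for lo,hi in ((.115,.125),(.036,.046),(.06,.075)):
    h=P[(z>lo)&(z<hi)]; print(len(h),h.min(0),h.max(0),np.median(h,0),cv2.minAreaRect((h[:,:2]*1000).astype(np.float32)))
for q in ("ubolt_wide_grip","ubolt_wide"):
    print([(r["confidence"],r["location"]) for r in pinpoint(s,q)[:3]])
say([.446,.262,.106],94.5)
E
```

```text
573 [0.4344 0.2513 0.1151] [0.4553 0.2719 0.1223] [0.4443 0.2616 0.12  ] ((444.84259033203125, 261.5178527832031), (19.803409576416016, 19.3700008392334), 4.921356201171875)
4250 [0.4146 0.2099 0.036 ] [0.4822 0.3136 0.0459] [0.4413 0.2607 0.0431] ((448.4228210449219, 261.99261474609375), (60.323707580566406, 100.09098052978516), 4.678928852081299)
76 [0.4408 0.236  0.0603] [0.4512 0.288  0.0749] [0.4446 0.243  0.0696] ((445.73394775390625, 262.0645751953125), (6.578965187072754, 52.15398025512695), 5.215285778045654)
[(0.81, [320.8, 190.0]), (0.6, [385.8, 51.6])]
[(0.88, [322.0, 171.9]), (0.51, [320.9, 167.2])]
tcp [0.4462 0.2618 0.2483] yaw_y 94.61 tool shift [0.0002 0.0002 0.1423] turn z 0.10722638776270799
```

View pics/w1.png

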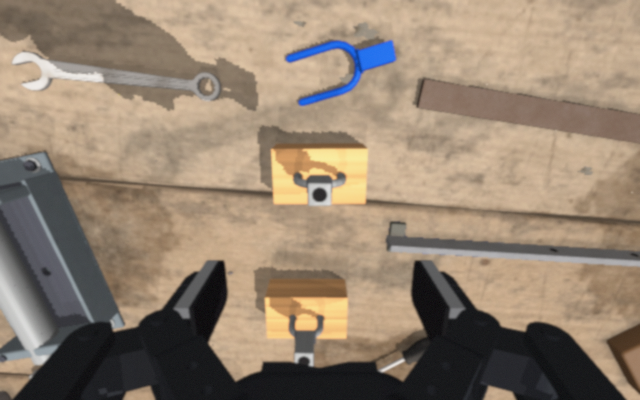

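The view shows the wide bolt's boss at (320,194) under the tool, the blue one at (350,70) well clear, and a plate hole as a dark dot near (45,272). I descend and grip.

Call:
step_arm:
  motion:
    - [0.0005,0,0.02,0,0,0,1]
    - [0,0,0.02,0,0,0,1]
    - [0,0,0.02,0,0,0,1]
    - [0,0,0.02,0,0,0,1]
    - [0,0,0.02,0,0,0,1]
    - [0,0,0.015,0,0,0,1]
    - [0,0,0.012,0,0,0,1]
    - [0,0,0.01,0,0,0,1]
    - [0,0,0.005,0,0,0,1]
    - [0,0,0,0,0,0,1]

```text
time_s: 3.8
position: [0.4453, 0.2608, 0.1052]
tool_rot: [[-0.997, -0.079, -0.002], [-0.079, 0.997, -0.001], [0.002, -0.001, -1.0]]
force: [-1.0, -0.2, 0.4]
opening: 0.0855
grip_force: 0.0
```

Call:
step_arm:
  motion:
    - [0,0,0,0,0,0,0.3]
    - [0,0,0,0,0,0,0]
    - [0,0,0,0,0,0,-0.2]
    - [0,0,0,0,0,0,-0.4]
    - [0,0,0,0,0,0,-0.5]
    - [0,0,0,0,0,0,-0.7]
    - [0,0,0,0,0,0,-1]
    - [0,0,0,0,0,0,-1]
    - [0,0,0,0,0,0,-1]
    - [0,0,0,0,0,0,-1]
  grip_force: 70

```text
time_s: 4.63
position: [0.4469, 0.2611, 0.1069]
tool_rot: [[-0.997, -0.079, 0.001], [-0.079, 0.997, 0.0], [-0.001, 0.0, -1.0]]
force: [0.6, 0.8, 5.2]
opening: 0.0188
grip_force: 69.9
```

Call:
step_arm:
  motion:
    - [0,0,0,0,0,0,-1]
    - [0,0,-0.003,0,0,0,-1]
    - [0,0,-0.005,0,0,0,-1]
    - [0,0,-0.008,0,0,0,-1]
    - [0,0,-0.012,0,0,0,-1]
    - [0,0,-0.015,0,0,0,-1]
    - [0,0,-0.02,0,0,0,-1]
    - [0,0,-0.022,0,0,0,-1]
    - [0,0,-0.022,0,0,0,-1]
    - [0,0,-0.023,0,0,0,-1]
  grip_force: 100

```text
time_s: 5.47
position: [0.4442, 0.2599, 0.2367]
tool_rot: [[-0.997, -0.078, -0.004], [-0.078, 0.997, -0.002], [0.004, -0.002, -1.0]]
force: [0.1, 0.2, -2.5]
opening: 0.0185
grip_force: 98.4
```

```bash
python3 - <<'E'
from h import *
np.set_printoptions(precision=4,suppress=True)
o=observe();print(o["force"],o["ft_torque"],o["opening"],o["grip_force"],o["position"])
V,U=np.mgrid[0:400,0:640]
for n in ("top","scene"):
    s=snapshot(n); save(s,n+"2")
    W=world(s,U,V); ok=s["z_map"]>0
    m=ok&(abs(W[...,0]-.58)<.2)&(abs(W[...,1]+.07)<.13)
    for lo,hi in ((.070,.088),(.0765,.0815)):
        P=W[m&(W[...,2]>lo)&(W[...,2]<hi)]; print(n,lo,len(P),cv2.minAreaRect((P[:,:2]*1000).astype(np.float32)))
    for q in ("pipe_top","yoke_near","pipe_stand","plate_level"):
        z={"pipe_top":.079,"yoke_near":.0785,"pipe_stand":0,"plate_level":.042}[q]
        for r in pinpoint(s,q)[:2]:
            print(n,q,r["confidence"],np.round(r["location"]),world(s,*r["location"],z=z)[:2])
E
```

```text
[ 0.0678  0.2426 -2.4993] [-0.0501 -0.0759 -0.0156] 0.018485384517185278 98.43417406082153 [0.4442 0.2599 0.2367]
top 0.07 1199 ((583.4317016601562, -73.17969512939453), (212.18106079101562, 102.97457885742188), 15.68596076965332)
top 0.0765 498 ((583.53369140625, -73.1451416015625), (210.63040161132812, 102.44954681396484), 15.518058776855469)
top pipe_top 0.65 [357. 164.] [ 0.5825 -0.0732]
top yoke_near 0.96 [366. 199.] [ 0.495  -0.0931]
top pipe_stand 0.72 [356. 172.] [ 0.5787 -0.0721]
top plate_level 0.72 [357. 167.] [ 0.5831 -0.0747]
scene 0.07 937 ((586.2099609375, -72.14572143554688), (213.28981018066406, 105.43766784667969), 15.283988952636719)
scene 0.0765 568 ((585.1115112304688, -72.26217651367188), (209.754638671875, 102.6123275756836), 15.680194854736328)
scene pipe_top 0.78 [328. 166.] [ 0.6024 -0.0823]
scene yoke_near 0.75 [361. 183.] [ 0.4966 -0.0891]
scene pipe_stand 0.36 [362. 183.] [ 0.5702 -0.1746]
scene plate_level 0.84 [324. 180.] [ 0.6049 -0.0708]
```

Call:
step_arm:
  motion:
    - [0,0,0,0,0,-3.7,-1]
    - [0,0,0,0,0,-3.7,-1]
    - [0,0,0,0,0,-3.7,-1]
    - [-0.0048,-0.015,0,0,0,0,-1]
    - [-0.0096,-0.03,0,0,0,0,-1]
    - [-0.0096,-0.03,0,0,0,0,-1]
    - [-0.0096,-0.03,0,0,0,0,-1]
    - [-0.0096,-0.03,0,0,0,0,-1]
    - [-0.0096,-0.03,0,0,0,0,-1]
    - [-0.0096,-0.03,0,0,0,0,-1]

```text
time_s: 6.8
position: [0.559, 0.0884, 0.2355]
tool_rot: [[-0.963, -0.269, -0.001], [-0.269, 0.963, 0.0], [0.001, 0.0, -1.0]]
force: [-1.2, 0.5, -2.2]
opening: 0.0188
grip_force: 98.4
```

Call:
step_arm:
  motion:
    - [-0.0096,-0.03,0,0,0,0,-1]
    - [-0.0096,-0.03,0,0,0,0,-1]
    - [-0.0096,-0.03,0,0,0,0,-1]
    - [-0.0096,-0.03,0,0,0,0,-1]
    - [-0.0096,-0.03,0,0,0,0,-1]
    - [-0.0048,-0.013,0.01,0,0,0,-1]
    - [0,0,0.017,0,0,0,-1]
    - [0,0,0,0,0,0,-1]
    - [0,0,0,0,0,0,-1]
    - [0,0,0,0,0,0,-1]

```text
time_s: 7.63
position: [0.6528, -0.0522, 0.2089]
tool_rot: [[-0.963, -0.27, -0.002], [-0.27, 0.963, 0.0], [0.001, 0.001, -1.0]]
force: [-0.3, 0.1, -1.6]
opening: 0.0189
grip_force: 98.6
```

```bash
python3 - <<'E'
from h import *
np.set_printoptions(precision=4,suppress=True)
s=snapshot("wrist"); save(s,"w3")
cv2.imwrite("pics/w3c.png",cv2.resize(s["frame"][0:300,160:480,::-1],None,fx=2,fy=2,interpolation=cv2.INTER_CUBIC))
say([.6514,-.054,.21],105.6)
V,U=np.mgrid[0:400,0:640];W=world(s,U,V); ok=s["z_map"]>0
m=ok&(abs(W[...,0]-.58)<.2)&(abs(W[...,1]+.07)<.13)&(V<250)
P=W[m&(W[...,2]>.074)&(W[...,2]<.084)]
print(len(P),cv2.minAreaRect((P[:,:2]*1000).astype(np.float32)))
for q in ("pipe_top","yoke_near","plate_level","ubolt_wide","ubolt_wide_bend"):
    z={"pipe_top":.079,"yoke_near":.0785,"plate_level":.042}.get(q,.11)
    for r in pinpoint(s,q)[:2]: print(q,r["confidence"],np.round(r["location"]),world(s,*r["location"],z=z)[:2])
E
```

```text
tcp [ 0.6533 -0.0522  0.2097] yaw_y 105.66 tool shift [ 0.0023 -0.0012 -0.0003] turn z 0.060465307315652694
8507 ((610.03515625, -84.16421508789062), (180.49209594726562, 102.229736328125), 29.211753845214844)
pipe_top 0.83 [316. 106.] [ 0.5846 -0.0734]
yoke_near 0.42 [316. 109.] [ 0.5864 -0.0728]
plate_level 0.83 [316. 106.] [ 0.5849 -0.0734]
ubolt_wide 0.37 [100.   2.] [ 0.5604 -0.2183]
ubolt_wide_bend 0.8 [317. 251.] [ 0.6882 -0.0441]
ubolt_wide_bend 0.38 [317. 107.] [ 0.5841 -0.0731]
```

View pics/w3c.png

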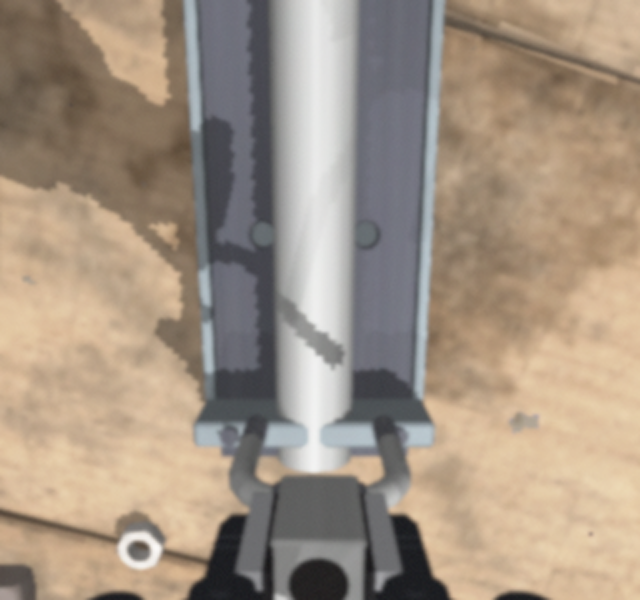

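The crop shows both plate holes, at crop (262,234) and (367,234), which is wrist pixel (291,117) and (343,117). The leg tips are at about (288,212) and (352,212). Next I refine the hole and leg positions.

```bash
python3 - <<'E'
from h import *
np.set_printoptions(precision=4,suppress=True)
s=snapshot("wrist");V,U=np.mgrid[0:400,0:640];W=world(s,U,V)
hs=[]
for c in (291,343):
    m=(abs(U-c)<9)&(abs(V-117)<9); sub=W[...,2]
    print(c,"z range",sub[m].min(),sub[m].max(),np.median(sub[m]))
    mm=m&(sub<.036); print(mm.sum(), U[mm].mean(),V[mm].mean(), np.ptp(U[mm]),np.ptp(V[mm]))
    hs.append(world(s,U[mm].mean(),V[mm].mean(),z=.042)); print(hs[-1])
print("mid",(hs[0]+hs[1])/2,"dist",np.linalg.norm(hs[0]-hs[1]),"ang",np.degrees(np.arctan2(*(hs[1]-hs[0])[[1,0]])))
# pipe axis: per-row edges of z>.06 between rows 20..180
P=[]
for v in range(10,175,5):
    u=np.where((W[v,270:370,2]>.06))[0]+270
    Q=W[v,u]; i=u[Q[:,2]>.070]; P.append(W[v,i].mean(0))
P=np.array(P); d=np.polyfit(P[:,0],P[:,1],1); print("pipe yaw",np.degrees(np.arctan(d[0])),"y at .584",np.polyval(d,.584),"y at mid",np.polyval(d,((hs[0]+hs[1])/2)[0]))
# bolt legs in tool frame
o=observe();R=np.array(o["tool_rot"]).reshape(3,3)
m=(V>195)&(V<300)&(abs(U-320)<60)&(W[...,2]>.1); T=(W-o["position"])@R
for lo,hi in ((.0,.004),(.04,.06),(.06,.08),(.08,.11)):
    for sg in (-1,1):
        q=T[m&(T[...,2]>lo)&(T[...,2]<hi)&(T[...,1]*sg>0)]
        if len(q): print(lo,sg,len(q),np.median(q,0),q.min(0),q.max(0))
q=T[(V>200)&(T[...,2]<-.010)&(T[...,2]>-.0145)&(abs(T[...,1])<.009)&(abs(T[...,0])<.02)]
print("boss top",len(q),q.min(0) if len(q) else 0,q.max(0) if len(q) else 0)
print("tcp",o["position"])
E
```

```text
291 z range 0.005624296849177757 0.3369047165186408 0.04232739551833464
104 291.59615384615387 115.08653846153847 9 12
[ 0.6003 -0.0931  0.042 ]
343 z range 0.005519989379740631 0.0729185841812755 0.042356704792483046
113 342.86725663716817 115.10619469026548 10 12
[ 0.588  -0.0491  0.042 ]
mid [ 0.5941 -0.0711  0.042 ] dist 0.045673673812126225 ang 105.61769507106052
pipe yaw 15.507149991852337 y at .584 -0.07368980048030688 y at mid -0.07087666487284941
0.0 -1 207 [ 0.0103 -0.0116  0.0019] [ 0.0052 -0.0231  0.    ] [ 0.0118 -0.      0.0039]
0.0 1 189 [0.0103 0.0113 0.002 ] [0.0054 0.0004 0.    ] [0.0116 0.0224 0.004 ]
0.04 -1 154 [ 0.0027 -0.0221  0.0497] [-0.0011 -0.0265  0.04  ] [ 0.0041 -0.0186  0.0598]
0.04 1 151 [0.0028 0.0221 0.0497] [-0.001   0.0185  0.04  ] [0.004  0.0264 0.0599]
0.06 -1 130 [ 0.0021 -0.0218  0.0699] [-0.0033 -0.0265  0.0601] [ 0.0031 -0.0186  0.0797]
0.06 1 132 [0.0021 0.022  0.0699] [-0.0026  0.019   0.0602] [0.0032 0.0271 0.0796]
0.08 -1 63 [ 0.0017 -0.0214  0.0858] [-0.002  -0.0264  0.0802] [ 0.0026 -0.0187  0.0935]
0.08 1 62 [0.0016 0.0221 0.0858] [-0.002   0.019   0.0805] [0.0026 0.0266 0.0928]
boss top 1936 [-0.0117 -0.009  -0.0145] [ 0.0124  0.009  -0.01  ]
tcp [ 0.6537 -0.0526  0.2101]
```

```bash
python3 - <<'E'
from h import *
np.set_printoptions(precision=4,suppress=True)
s=snapshot("wrist");V,U=np.mgrid[0:400,0:640];W=world(s,U,V)
o=observe();R=np.array(o["tool_rot"]).reshape(3,3);T=(W-o["position"])@R; print(R,o["force"],o["ft_torque"])
def fit(m,l):
    q=T[m]; k=np.polyfit(q[:,2],q[:,0],1); r=q[:,0]-np.polyval(k,q[:,2]); g=abs(r)<.002; k=np.polyfit(q[g,2],q[g,0],1); print(l,g.sum(),"slope deg",np.degrees(k[0]),"x at z=0,.096",np.polyval(k,[0,.096]))
c=(T[...,0]>-.008)&(T[...,0]<.014)
fit(c&(abs(T[...,1])<.008)&(T[...,2]>-.008)&(T[...,2]<.022),"boss face")
for y in(-.0225,.0225): fit(c&(abs(T[...,1]-y)<.0015)&(T[...,2]>.05)&(T[...,2]<.093),"leg")
E
```

```text
[[-0.963  -0.2694  0.0009]
 [-0.2694  0.963  -0.0002]
 [-0.0008 -0.0004 -1.    ]] [-0.5079  0.3765 -2.88  ] [-0.0297 -0.001  -0.0398]
boss face 947 slope deg -2.0669228455683633 x at z=0,.096 [0.0111 0.0077]
leg 99 slope deg -1.6753639142762484 x at z=0,.096 [0.0046 0.0017]
leg 102 slope deg -1.9575228357696397 x at z=0,.096 [0.005  0.0017]
```

Call:
step_arm:
  motion:
    - [0,0,0,0,0.9,0,-1]
    - [0,0,0,0,0.9,0,-1]
    - [0.006,-0.0004,0,0,0,0,-1]
    - [0.012,-0.0004,0,0,0,0,-1]
    - [0.012,-0.0004,0,0,0,0,-1]
    - [0.012,-0.0004,0,0,0,0,-1]
    - [0.012,-0.0002,0,0,0,0,-1]
    - [0.007,0,0,0,0,0,-1]
    - [0,0,0,0,0,0,-1]
    - [0,0,0,0,0,0,-1]

```text
time_s: 8.87
position: [0.5953, -0.0712, 0.2114]
tool_rot: [[-0.963, -0.269, -0.03], [-0.269, 0.963, -0.008], [0.031, -0.0, -1.0]]
force: [0.3, -0.0, -2.2]
opening: 0.0183
grip_force: 98.4
```

```bash
cat > chk.py <<'E'
from h import *
np.set_printoptions(precision=4,suppress=True)
s=snapshot("wrist");save(s,"chk");V,U=np.mgrid[0:400,0:640];W=world(s,U,V)
o=observe();R=np.array(o["tool_rot"]).reshape(3,3)
say([.5952,-.0708,o["position"][2]],105.6); print("f",o["force"],"t",o["ft_torque"])
a=np.radians(15.6); S=np.array([[np.cos(a),-np.sin(a),0],[np.sin(a),np.cos(a),0],[0,0,1]])
T=(W-[.5941,-.0711,0])@S   # stand axes, origin at the hole pair
m=(V>150)&(abs(T[...,0])<.02)
for y in(-.023,.023):
    q=T[m&(abs(T[...,1]-y)<.0015)&(T[...,2]>.085)&(T[...,2]<.16)]
    k=np.polyfit(q[:,2],q[:,0],1); print("leg",len(q),"dx/dz deg",np.degrees(k[0]),"centre x at tip",np.polyval(k,o["position"][2]-.096)+.004)
    e=T[m&(abs(T[...,1]-y)<.008)&(T[...,2]>.115)&(T[...,2]<.15)]; print(" y ext",e[:,1].min(),e[:,1].max())
E
python3 chk.py
```

```text
tcp [ 0.5958 -0.0711  0.2114] yaw_y 105.60 tool shift [0.0005 0.0005 0.    ] turn z -0.004818786955965493
f [-0.2769 -0.8635 -2.3601] t [ 0.0229 -0.0613  0.0208]
leg 95 dx/dz deg 0.00464071874536459 centre x at tip 0.0003000559169233242
 y ext -0.02692251641502389 -0.019145979623790763
leg 89 dx/dz deg 0.23612041623130214 centre x at tip 0.0001705434909086978
 y ext 0.018471627495901543 0.02681091940417401
```

Call:
step_arm:
  motion:
    - [-0.0003,0,0.01,0,0,0,-1]
    - [-0.0003,0,0.01,0,0,0,-1]
    - [-0.0003,0,0.01,0,0,0,-1]
    - [-0.0003,0,0.008,0,0,0,-1]
    - [-0.0002,0,0.008,0,0,0,-1]
    - [-0.0002,0,0.008,0,0,0,-1]
    - [-0.0002,0,0.006,0,0,0,-1]
    - [-0.0002,0,0.006,0,0,0,-1]
    - [0,0,0,0,0,0,-1]
    - [0,0,0,0,0,0,-1]

```text
time_s: 9.75
position: [0.595, -0.0711, 0.1449]
tool_rot: [[-0.963, -0.269, -0.031], [-0.269, 0.963, -0.008], [0.032, 0.0, -0.999]]
force: [-0.0, 0.1, -1.6]
opening: 0.0184
grip_force: 98.4
```

```bash
python3 - <<'E'
from h import *
o=observe(); say([.5952,-.0708,.107],105.6); print(o["force"],o["ft_torque"])
E
```

```text
tcp [ 0.59499159 -0.07107236  0.14485722] yaw_y 105.60 tool shift [-0.0014857   0.00019574  0.0378291 ] turn z 0.0021925923346231
[-0.04077777  0.07413952 -1.55459386] [ 0.0483138  -0.06594831 -0.02869631]
```

Call:
step_arm:
  motion:
    - [0,0,0.001,0,0,0,-1]
    - [0,0,0.001,0,0,0,-1]
    - [0,0,0.001,0,0,0,-1]
    - [-0.0001,0,0.001,0,0,0,-1]
    - [0,0,0.001,0,0,0,-1]
    - [0,0,0.0008,0,0,0,-1]
    - [-0.0001,0,0.0007,0,0,0,-1]
    - [0,0,0.0005,0,0,0,-1]
    - [0,0,0.0005,0,0,0,-1]
    - [0,0,0,0,0,0,-1]

```text
time_s: 10.58
position: [0.5951, -0.0711, 0.1376]
tool_rot: [[-0.963, -0.269, -0.03], [-0.269, 0.963, -0.008], [0.032, 0.0, -1.0]]
force: [-0.2, 0.7, -1.7]
opening: 0.0182
grip_force: 98.4
```

Call:
step_arm:
  motion:
    - [0,0,0.0005,0,0,0,-1]
    - [0,0,0.0005,0,0,0,-1]
    - [0,0,0.0005,0,0,0,-1]
    - [0,0,0.0005,0,0,0,-1]
    - [0,0,0,0,0,0,-1]
    - [0,0,0,0,0,0,-1]
    - [0,0,0,0,0,0,-1]
    - [0,0,0,0,0,0,-1]
    - [0,0,0,0,0,0,-1]
    - [0,0,0,0,0,0,-1]

```text
time_s: 11.42
position: [0.5951, -0.0711, 0.1357]
tool_rot: [[-0.963, -0.269, -0.03], [-0.269, 0.963, -0.008], [0.031, -0.0, -1.0]]
force: [0.1, -0.5, -2.1]
opening: 0.0186
grip_force: 98.4
```

Call:
step_arm:
  motion:
    - [0,0,0.0005,0,0,0,-1]
    - [0,0,0.0005,0,0,0,-1]
    - [0,0,0.0005,0,0,0,-1]
    - [-0.0001,0,0.0005,0,0,0,-1]
    - [0,0,0.0005,0,0,0,-1]
    - [0,0,0.0005,0,0,0,-1]
    - [0,0,0.0005,0,0,0,-1]
    - [0,0,0.0005,0,0,0,-1]
    - [0,0,0.0005,0,0,0,-1]
    - [0,0,0,0,0,0,-1]

```text
time_s: 12.25
position: [0.5949, -0.0711, 0.131]
tool_rot: [[-0.963, -0.269, -0.031], [-0.269, 0.963, -0.008], [0.032, 0.0, -0.999]]
force: [0.4, -0.3, -2.3]
opening: 0.0185
grip_force: 98.4
```

```bash
python3 - <<'E'
from h import *
o=observe(); say([.5952,-.0708,.107],105.6); print(o["force"],o["ft_torque"])
s=snapshot("wrist");save(s,"ins",(200,100,440,280),3)
E
```

```text
tcp [ 0.59493952 -0.0711235   0.13101757] yaw_y 105.60 tool shift [-0.00109862  0.0002375   0.02399485] turn z 0.0003775142332216319
[ 0.38577304 -0.294555   -2.30490347] [ 0.036283   -0.01532631  0.0484732 ]
```

View pics/ins.png

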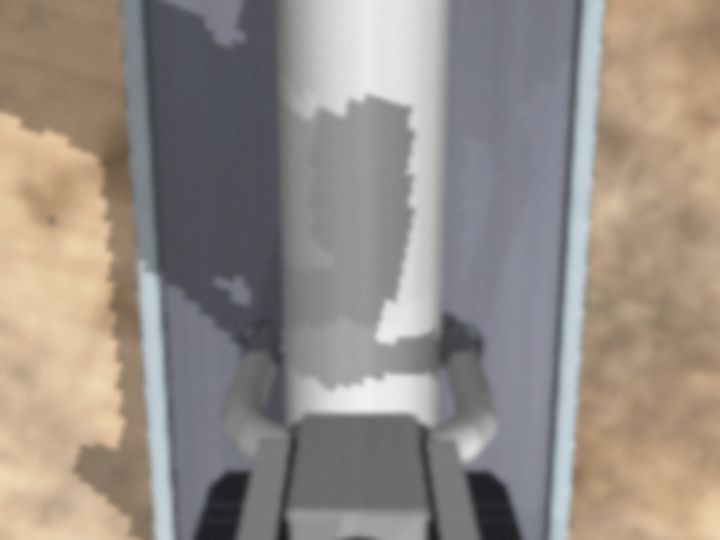

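Both legs are in the holes, at crop (260,340) and (462,340): the tips are 7 mm past the plate face with no force. I continue down.

Call:
step_arm:
  motion:
    - [0,0,0.001,0,0,0,-1]
    - [0,0,0.001,0,0,0,-1]
    - [0,0,0.001,0,0,0,-1]
    - [-0.0001,0,0.001,0,0,0,-1]
    - [0,0,0.001,0,0,0,-1]
    - [0,0,0.001,0,0,0,-1]
    - [-0.0001,0,0.001,0,0,0,-1]
    - [0,0,0.001,0,0,0,-1]
    - [0,0,0.001,0,0,0,-1]
    - [-0.0001,0,0.001,0,0,0,-1]

```text
time_s: 13.13
position: [0.595, -0.0712, 0.1211]
tool_rot: [[-0.963, -0.269, -0.03], [-0.269, 0.963, -0.008], [0.031, -0.0, -1.0]]
force: [-0.5, 0.2, -2.6]
opening: 0.0188
grip_force: 98.4
```

Call:
step_arm:
  motion:
    - [0,0,0.001,0,0,0,-1]
    - [0,0,0.001,0,0,0,-1]
    - [0,0,0.001,0,0,0,-1]
    - [-0.0001,0,0.001,0,0,0,-1]
    - [0,0,0.001,0,0,0,-1]
    - [0,0,0.001,0,0,0,-1]
    - [-0.0001,0,0.001,0,0,0,-1]
    - [0,0,0.001,0,0,0,-1]
    - [0,0,0,0,0,0,-1]
    - [0,0,0,0,0,0,-1]

```text
time_s: 13.97
position: [0.5949, -0.0711, 0.1131]
tool_rot: [[-0.963, -0.269, -0.03], [-0.269, 0.963, -0.008], [0.032, 0.0, -1.0]]
force: [0.9, 0.7, -1.4]
opening: 0.0187
grip_force: 98.4
```

Free all the way. About 6 mm remain, so I go slowly.

Call:
step_arm:
  motion:
    - [0,0,0.0005,0,0,0,-1]
    - [0,0,0.0005,0,0,0,-1]
    - [0,0,0.0005,0,0,0,-1]
    - [-0.0001,0,0.0005,0,0,0,-1]
    - [0,0,0.0005,0,0,0,-1]
    - [0,0,0.0005,0,0,0,-1]
    - [0,0,0.0005,0,0,0,-1]
    - [0,0,0.0005,0,0,0,-1]
    - [0,0,0,0,0,0,-1]
    - [0,0,0,0,0,0,-1]

```text
time_s: 14.8
position: [0.595, -0.0712, 0.1092]
tool_rot: [[-0.963, -0.269, -0.03], [-0.269, 0.963, -0.008], [0.031, 0.0, -1.0]]
force: [0.1, -1.3, -2.7]
opening: 0.0183
grip_force: 98.4
```

Call:
step_arm:
  motion:
    - [0,0,0.0003,0,0,0,-1]
    - [0,0,0,0,0,0,-1]
    - [0,0,0.0003,0,0,0,-1]
    - [0,0,0,0,0,0,-1]
    - [0,0,0.0003,0,0,0,-1]
    - [0,0,0,0,0,0,-1]
    - [0,0,0.0003,0,0,0,-1]
    - [0,0,0,0,0,0,-1]
    - [0,0,0,0,0,0,-1]
    - [0,0,0,0,0,0,-1]

```text
time_s: 15.63
position: [0.595, -0.0712, 0.1082]
tool_rot: [[-0.963, -0.269, -0.03], [-0.269, 0.963, -0.009], [0.031, -0.0, -1.0]]
force: [0.3, -0.0, -0.3]
opening: 0.0184
grip_force: 98.5
```

Call:
step_arm:
  motion:
    - [0,0,0.0003,0,0,0,-1]
    - [0,0,0,0,0,0,-1]
    - [0,0,0.0003,0,0,0,-1]
    - [0,0,0,0,0,0,-1]
    - [0,0,0,0,0,0,-1]
    - [0,0,0,0,0,0,-1]
    - [0,0,0,0,0,0,-1]
    - [0,0,0,0,0,0,-1]
    - [0,0,0,0,0,0,-1]
    - [0,0,0,0,0,0,-1]

```text
time_s: 16.47
position: [0.5951, -0.0712, 0.1081]
tool_rot: [[-0.963, -0.269, -0.03], [-0.269, 0.963, -0.009], [0.031, -0.0, -1.0]]
force: [-2.0, 0.7, 5.5]
opening: 0.0184
grip_force: 99.3
```

The bend has made contact at the expected height, with a net force of about 8 N. I check the height by camera while still holding.

```bash
cat > fin.py <<'E'
from h import *
np.set_printoptions(precision=4,suppress=True)
V,U=np.mgrid[0:400,0:640]
o=observe();print(o["force"],o["position"])
a=np.radians(15.6);S=np.array([[np.cos(a),-np.sin(a),0],[np.sin(a),np.cos(a),0],[0,0,1]])
for n in ("wrist","scene","top"):
    s=snapshot(n);T=(world(s,U,V)-[.5941,-.0711,0])@S
    q=T[(s["z_map"]>0)&(abs(T[...,0])<.014)&(abs(T[...,1])<.008)&(T[...,2]>.112)&(T[...,2]<.13)]
    p=T[(s["z_map"]>0)&(abs(T[...,0]+.04)<.01)&(abs(T[...,1])<.008)&(T[...,2]<.12)&(T[...,2]>.06)]
    print(n,"boss top",len(q),np.median(q,0) if len(q) else 0,"pipe z",p[:,2].max() if len(p) else 0)
save(snapshot("scene"),"fin",(270,130,400,230),6)
E
python3 fin.py
```

```text
[-2.0303  0.6628  5.5147] [ 0.5951 -0.0712  0.1081]
wrist boss top 2003 [-0.0033 -0.      0.1211] pipe z 0.08156326990313251
scene boss top 20 [-0.0092 -0.      0.1204] pipe z 0.08263833732465375
top boss top 0 0 pipe z 0
```

The boss top is at 120–121 mm against an expected 120, so the bolt is home. I release gently and then withdraw.

Call:
step_arm:
  motion:
    - [0,0,-0.0002,0,0,0,-1]
    - [0,0,-0.0001,0,0,0,-1]
    - [0,0,0,0,0,0,-1]
    - [0,0,0,0,0,0,-0.5]
    - [0,0,0,0,0,0,-0.4]
    - [0,0,0,0,0,0,-0.2]
    - [0,0,0,0,0,0,0]
    - [0,0,0,0,0,0,0.2]
    - [0,0,0,0,0,0,0.3]
    - [0,0,0,0,0,0,0.3]
  grip_force: 30

```text
time_s: 17.5
position: [0.5949, -0.0712, 0.1076]
tool_rot: [[-0.963, -0.269, -0.03], [-0.269, 0.963, -0.008], [0.031, 0.0, -1.0]]
force: [0.3, 0.4, 0.8]
opening: 0.0556
grip_force: 0.0
```

Call:
step_arm:
  motion:
    - [0,0,0,0,0,0,0.4]
    - [0,0,-0.005,0,0,0,0.4]
    - [0,0,-0.01,0,0,0,0.4]
    - [0,0,-0.015,0,0,0,0.4]
    - [0,0,-0.02,0,0,0,0.4]
    - [0,0,-0.02,0,0,0,0.4]
    - [0,0,-0.02,0,0,0,0.4]
    - [0,0,-0.02,0,0,0,0.4]
    - [0,0,0,0,0,0,0.4]
    - [0,0,0,0,0,0,0.4]

```text
time_s: 18.33
position: [0.5997, -0.0705, 0.2201]
tool_rot: [[-0.963, -0.269, -0.026], [-0.269, 0.963, -0.009], [0.027, -0.002, -1.0]]
force: [0.6, -0.2, -0.3]
opening: 0.0597
grip_force: 0.0
```

```bash
python3 fin.py
```

```text
[ 0.6238 -0.2353 -0.2509] [ 0.5997 -0.0705  0.2201]
wrist boss top 589 [-0.0018 -0.0005  0.1212] pipe z 0.0816706859739964
scene boss top 47 [-0.003   0.0021  0.1205] pipe z 0.08176731998750009
top boss top 0 0 pipe z 0
```

View pics/fin.png

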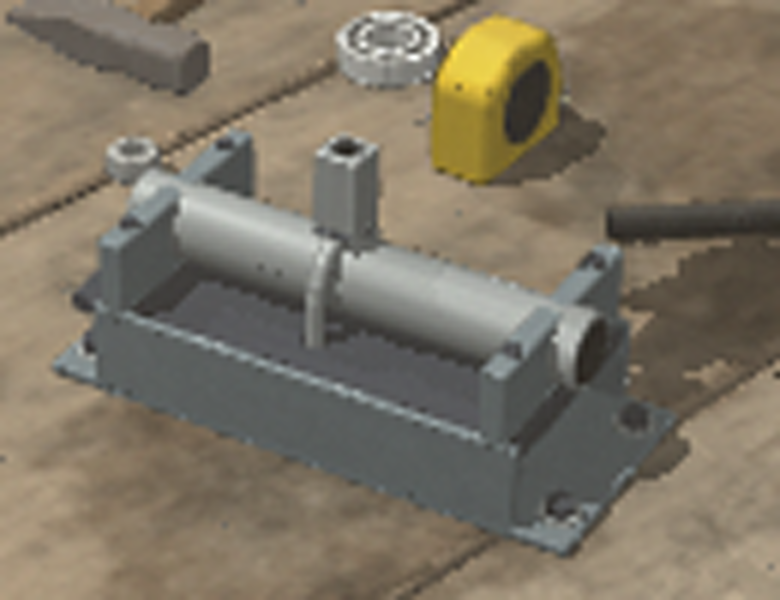

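The U-bolt stands upright over the pipe, with its boss at crop (345,195) and a leg through the plate at (315,340). The gripper is clear, so I hand the job in.

```bash
python3 -c "
from station import *
print(finish_job())"
```

```text
the job is handed in; nothing more can be done
None
```

The wide U-bolt is on the pipe with both legs through the plate holes and its bend resting on the pipe; it was let go only once fully home, the highest contact force I read was about 8 N, and the job was handed in at about 18.5 s.

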